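Clip a fresh bobbin into the thread tension stand and hold its arm at the stop

TASK

A fresh bobbin of sewing thread goes on the thread tension stand: set the white bobbin, foot down, over the spindle of the stand's seat and press it home so that the sprung jaw opens and snaps shut over its foot. Then, so that the thread can be led round the rollers, swing the stand's tension arm forward (to the side the jaw is on) against its spring, right up to its stop, and finish still holding it there; leave the wooden spool and the rubber stamp where they stand.

Things in the scene. Friction and masses are not known exactly. Their poses are not given: they have to be found in the camera images.
- bobbin_mid (a point): Centre (half-way up) of the loose white plastic thread bobbin, 70 g, upright, z along its axis. Height 60 mm. From below: foot flange 44 mm diameter, 5 mm thick; wound barrel about 31 mm diameter; smooth head 34 mm diameter from 44 to 60 mm up, the place to grip it. Central bore in the underside: 15 mm wide, 28 mm deep.
- bobbin_foot (a point): Centre of the underside of the bobbin's foot, 30 mm below bobbin_mid; z up along its axis.
- seat (a point): Centre of the flat round top of the seat, an aluminium pedestal 44 mm wide, 48 mm above the bench; the bobbin foot rests here when home. Axes of the stand: z up, -x to its front, +y from seat to tension arm. A 9 mm spindle with tapered tip rises 19 mm from it. The sprung jaw, 16 mm wide, stands 28 mm in front (-x) of the axis; its top is 28 mm above the seat.
- stand: Thread tension stand, fixed to the bench: grey base plate 125 (x) x 235 (y) x 12 mm with the seat at its -y end and, at its +y end, a dark upright (110 mm from the seat centre, round plate 72 mm wide, top 151 mm above the bench) that carries the tension arm. Origin under the centre of the base plate; z up, -x is the front.
- jaw (a joint): Sprung steel jaw of the seat, rad: 0 = shut (its nose reaches 4 mm in over a foot that is home), about 0.15 while the foot passes its sloped face, at most 0.35. The foot itself pushes it open on the way down, against about 3 N at the nose (some 5 to 12 N of downward push); it springs back by itself.
- pivot (a point): Point on the axis of the tension arm's pivot, level with the middle of the arm's knob sideways: 115 mm above the bench, 177 mm from the seat along the stand's +y. Axes of the stand (z up, -x front, y along the pivot axis, pointing away from the seat).
- knob_mid (a point): Middle of the black fluted knob at the upper end of the tension arm: a cylinder 18 mm in diameter, 36 mm long, lying along the stand's y, sticking out sideways from the steel cage of the arm (which ends 21 mm from this point, on the seat side). It moves on an upright circle of 115 mm radius about the pivot. Free air round it.
- swing_arm (a joint): Angle of the tension arm, rad: 0 = at rest, leaning 0.30 rad back (to +x of the stand) from upright; grows as it swings forward (to -x); 1.00 = against the forward stop, leaning 0.70 rad forward. Its spring pulls it back all the way, needing about 3 N at the knob to start and 7 N at the stop; let go, it swings back.
- wooden_spool_mid (a point): Bystander: centre (21 mm up) of a small wooden spool of thread, 33 mm diameter, 42 mm tall.
- stamp_mid (a point): Bystander: centre (33 mm up) of a rubber stamp with a wooden handle, 22 x 50 x 67 mm.
Mind the look-alikes: they are no part of the job. Leave any blue or green look-alike of the part that bears bobbin_mid alone.

How it is judged:
By the outcome, as a careful person would: the job done as asked, in the order asked, and still so for the second after the job is handed in, while the arm keeps its last pose, push and grip.
It also fails if it takes over 54 s, if anything falls off the work surface, if the arm or the gripper's body presses on something with over 40 N, if the wrist force passes 120 N, or if a joint passes its speed limit or range.

ROBOT

A 6-joint arm with a two-finger parallel gripper is mounted at the origin on a cart in front of the work surface, level with it; the furniture and walls round the work are solid. World frame = base frame: x ahead of the robot, y to its left, z up, the work surface at z = 0. Lengths are in m, angles in rad, forces in N, time in s.
With the tool pointing down it reaches from about 0.375 to 0.9 m from the base axis. Payload 3.1 kg.
Tool frame: the origin (TCP) lies at the very end of the fingers, on their centre line; the grasp point (between the pads) lies 19 mm behind it (r.pinch_z is the z of the grasp point in the tool frame, in m); z points along the fingers, y is the line along which they close (so a half turn about z gives the same grasp; the last joint's range is limited). The gripper opens to 85 mm and grips with 20 to 120 N. Pads are 22 mm wide; open, the fingers measure 114 mm over their backs; the gripper's body (76 mm by 85 mm) begins 54 mm behind the grasp point. The pads swing forward as they close: fully open they stand 13 mm farther back than shut.
Start: joints at [1.107, 0.527, 1.433, -0, 1.181, -0.178], TCP at [0.176, 0.6, 0.231] pointing down, gripper open.
Joint ranges: [-3.08, 3.08], [-0.75, 2.2], [0.22, 2.44], [-1.43, 4.57], [0, 2.65], [-2.85, 2.85]. Speed limits (rad/s): [2.79, 2.79, 3.14, 3.14, 3.14, 3.14].

INTERFACE

Orientations are given as a unit quaternion [x, y, z, w].
In Python, from station import r, viewer gives the robot as it stands. The module is installed in compiled form; this text tells all that it offers.
- The arm moves only by the tool play_rows, never from a script. Its argument "steps" is a list of rows, each an object of numbers: "gripper": the closure, from 0 (fully open) to 1 (shut); "tx", "ty", "tz": the shift along the tool's x, y, z each as a share of 2 cm, from -1 to 1; "roll": the turn about the tool's z as a share of 0.1 rad, from -1 to 1. In form: [{"gripper": .., "tx": .., "ty": .., "tz": .., "roll": ..}, ...]. A call has 1 to 20 rows; each row shifts and turns the commanded pose from where the row before left it, along the tool's axes as they then stand; what a row does not reach is not made up. A row lasts 1/10 s, in which the tool goes at most 50 mm and 8.59 degrees, less where a joint would pass 70% of its speed; a pose out of reach is approached as far as the arm can. A call with a number of a shift or a turn outside -1 to 1 is refused whole. A call with a gripper value outside its range is refused whole. The fingers move at their own pace and stop on an object; "force" is the grip in N (left out, the last holds). Time passes only in rows, so rows that do not move let the fingers close. It gives the time, the measured TCP pose, the force, the opening and the grip force at its end, in the units of the state.
- r.get_state(): the state, without advancing time (a new reading comes with each control period).
- viewer.get_image(name): name is "scene" or "top" or "wrist"; returns (picture, depth): 400x640x3 uint8, red, green, blue; 400x640 float32, m along the optical axis (not along the pixel's ray), 0 where there is no reading.
- viewer.camera_model(name): a dict with "mtx" (3x3 intrinsics, pixels), "camera_from_world" (4x4, takes a point from world to camera coordinates). Camera axes: x right, y down, z forward; pixel columns grow to the right and rows downward; lengths in m; the calibration is good to about 2 mm. A picture is of the moment at which its call begins: read the wrist's pose just before it. camera_model takes no time and is no camera call; for the wrist camera it gives the pose at the moment of the call.
- r.hand_in(): hands the job in; it is judged then, once.
The state is a dict: "time_s": time; "joint_pos": joint angles; "qd": joint speeds; "effort": joint torques, N m; "ee_pos": TCP position; "tool_rot": TCP orientation; "force": force on the tool from outside, world axes, zero at the start; "wrist_torque": the same for the moment, N m; "width": finger opening in m; "grip_force": force on a finger pad.
Only numpy, scipy, OpenCV 4.12 (cv2) and the standard library are available. Lean on these libraries where they do the work, as an engineer would, in place of code of your own. Each camera call takes 0.05 s, during which the arm holds its last target. There are 200 camera calls.

## Working session

There is one attempt and no reset: what is moved stays moved. The work goes in short steps, Python scripts to look and compute and a tool call to move; the robot and the scene stay as the last step left them, time stands still between calls to the robot, and variables do not carry over. Pictures are saved under pics/ and viewed, at most 10 in all, crops included, and the job is handed in when it is done.

Besides the shell and the picture viewer there is one more tool, called after "Request:" as name(argument=value, ...) on one line, values as JSON. play_rows: Moves the arm, as the interface text tells. Its arguments: {"type":"object","properties":{"steps":{"type":"array"},"force":{"type":"number"}},"required":["steps"]}

```bash
mkdir -p pics; cat > h.py <<'E'
import numpy as np, cv2
from station import r, viewer
def grab(n,tag):
    m=viewer.camera_model(n); im,d=viewer.get_image(n)
    cv2.imwrite(f'pics/{tag}.png',im[:,:,::-1]); np.savez(f'pics/{tag}.npz',im=im,d=d,K=m['mtx'],T=m['camera_from_world'])
    return im,d
def load(tag): return np.load(f'pics/{tag}.npz')
def pt(f,u,v,z=None):
    K=np.array(f['K']);T=np.array(f['T']);R=T[:3,:3];c=-R.T@T[:3,3]
    ray=R.T@np.linalg.inv(K)@np.array([u,v,1.])
    return c+ray*((z-c[2])/ray[2] if z is not None else f['d'][int(v),int(u)])
def cloud(f):
    K=np.array(f['K']);T=np.array(f['T']);d=f['d'];v,u=np.indices(d.shape)
    p=np.stack([(u-K[0,2])/K[0,0]*d,(v-K[1,2])/K[1,1]*d,d],-1)
    return (p-T[:3,3])@T[:3,:3]
E
python3 -c "
from h import *
a,_=grab('scene','s0');b,_=grab('top','t0')
for k,v in r.get_state().items(): print(k,np.round(v,3))
print(r.pinch_z)"
```

```text
time_s 0.1
joint_pos [ 1.108  0.528  1.434  0.     1.181 -0.178]
qd [ 0.001 -0.    -0.002 -0.    -0.002 -0.001]
effort [ 0.0000e+00 -4.4331e+01 -1.7859e+01 -0.0000e+00  4.0000e-03 -0.0000e+00]
ee_pos [0.175 0.599 0.23 ]
tool_rot [ 0.142  0.99  -0.001 -0.   ]
force [-0.407 -0.056  0.383]
wrist_torque [-0.016 -0.007  0.048]
grip_force 0.0
width 0.085
-0.0187
```

View pics/s0.png

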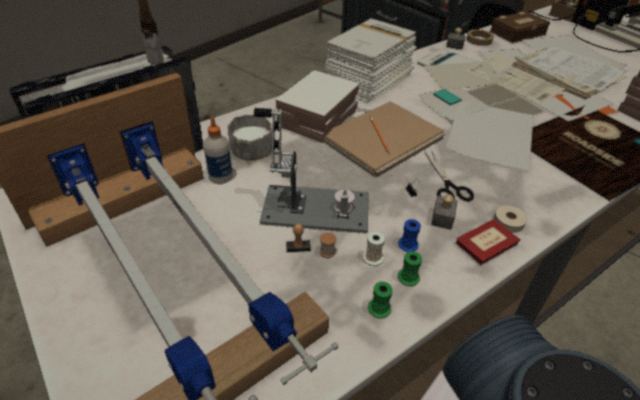

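View pics/t0.png

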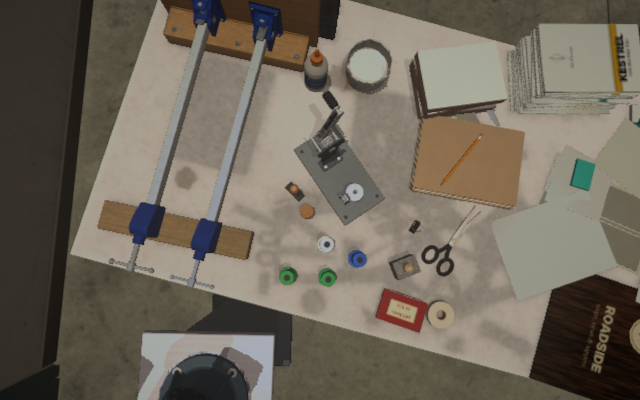

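The white bobbin is at top (326,244), scene (374,248). The look-alikes are blue at top (358,259) and green at (288,276) and (327,278). Only the white one fits the description. Next I'll enlarge the crop to confirm this and get positions from depth.

```bash
python3 -c "
from h import *
f=load('t0');im=f['im'][80:290,260:420,::-1]
a=cv2.resize(im,None,fx=2.8,fy=2.8,interpolation=cv2.INTER_CUBIC)
g=load('s0');b=cv2.resize(g['im'][95:275,240:440,::-1],None,fx=1.75,fy=1.75,interpolation=cv2.INTER_CUBIC)
o=np.zeros((588,798,3),np.uint8);o[:a.shape[0],:a.shape[1]]=a;o[:b.shape[0],448:798]=b;cv2.imwrite('pics/c1.png',o)
for n,u,v in [('bob',326,244),('blue',358,259),('seat',354,192),('spool',307,212),('stamp',294,189),('knob',331,99),('c1',295,149),('c2',346,223),('c3',383,196)]:
  print(n,pt(f,u,v).round(4))
P=cloud(f);Q=cloud(g)
for nm,C in (('top',P),('scene',Q)):
  b=pt(f,326,244)
  m=(np.hypot(C[...,0]-b[0],C[...,1]-b[1])<.03)&(C[...,2]>.05)&(C[...,2]<.07)
  print(nm,m.sum(),C[m].mean(0),C[m].min(0),C[m].max(0))
print(np.array(f['K'])[0,0],(-f['T'][:3,:3].T@f['T'][:3,3]))
"
```

```text
bob [ 0.3728 -0.2796  0.0602]
blue [ 0.3399 -0.3561  0.0622]
seat [ 0.4987 -0.3432  0.0642]
spool [ 0.4486 -0.2321  0.0416]
stamp [ 0.5008 -0.1992  0.065 ]
knob [ 0.6635 -0.2722  0.233 ]
c1 [ 0.6107 -0.1962  0.0126]
c2 [ 0.4263 -0.3311  0.0107]
c3 [ 0.4981 -0.4242  0.0097]
top 158 [ 0.37370433 -0.2800402   0.05966181] [ 0.35853044 -0.29634037  0.05428704] [ 0.38939481 -0.26321518  0.06344973]
scene 224 [ 0.37362189 -0.27352571  0.05847972] [ 0.35812213 -0.29283058  0.05013694] [ 0.39122332 -0.2588523   0.06229586]
387.8442495417705 [ 0.37895465 -0.22971966  0.98425439]
```

View pics/c1.png

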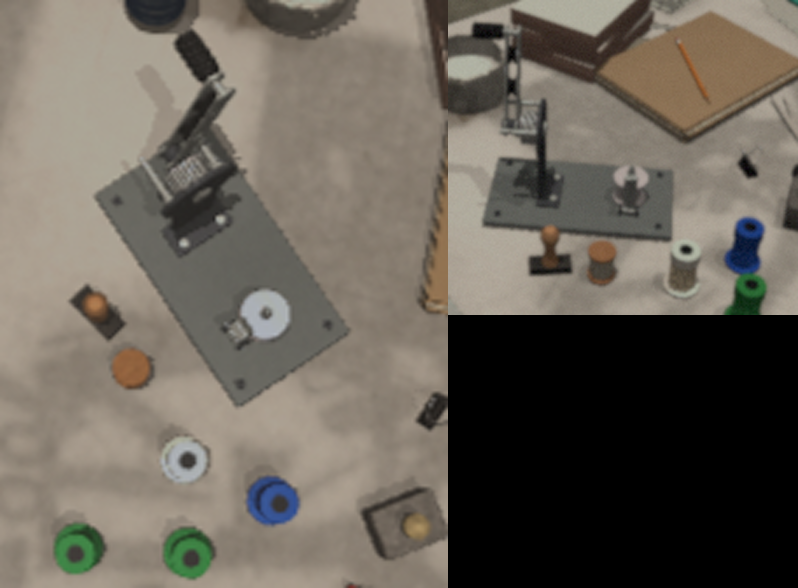

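The crop shows the white bobbin with a bored head at crop (187,460). The stand's jaw faces the bench's near side, and the tension arm leans back. Next I'll fit the plate, seat and bobbin and check heights along the path.

```bash
python3 -c "
from h import *
f=load('t0');P=cloud(f);im=f['im'].astype(int)
R=np.hypot(P[...,0]-.51,P[...,1]-.31)
m=(R<.2)&(P[...,2]>.006)&(im.max(2)<105)&(P[...,2]<.02)
m=cv2.morphologyEx(m.astype(np.uint8),cv2.MORPH_OPEN,np.ones((3,3)))
R=np.hypot(P[...,0]-.53,P[...,1]+.31)
m=(R<.2)&(P[...,2]>.006)&(P[...,2]<.018)&(im.max(2)<110)
m=cv2.morphologyEx(m.astype(np.uint8),cv2.MORPH_OPEN,np.ones((3,3)))
n,l,s,_=cv2.connectedComponentsWithStats(m);k=1+np.argmax(s[1:,4]);v,u=np.nonzero(l==k)
q=np.array([pt(f,a,b,.012)[:2] for a,b in zip(u,v)],np.float32)
print('plate',cv2.minAreaRect(q))
for nm,c,z,lo,hi in (('seat',(.4987,-.3432),.048,.04,.056),('bob',(.373,-.279),.06,.054,.066),('spool',(.4486,-.2321),.042,.036,.048)):
  m=(np.hypot(P[...,0]-c[0],P[...,1]-c[1])<.028)&(P[...,2]>lo)&(P[...,2]<hi)
  v,u=np.nonzero(m);q=np.array([pt(f,a,b,z)[:2] for a,b in zip(u,v)],np.float32)
  print(nm,len(q),q.mean(0),cv2.minEnclosingCircle(q),cv2.fitEllipse(cv2.convexHull(q)))
for nm,u,v in (('seat px',355.,192.1),):print(nm,pt(f,u,v,.048))
print('bob px',pt(f,326.8,244.3,.06))
Q=np.concatenate([P.reshape(-1,3),cloud(load('s0')).reshape(-1,3)])
for a in np.linspace(0,1,8):
  c=np.array([.175,.6])*(1-a)+a*np.array([.54,.12]);mm=(np.hypot(*(Q[:,:2]-c).T)<.08);print(c.round(2),np.percentile(Q[mm,2],99.5) if mm.any() else None)
for a in np.linspace(0,1,6):
  c=np.array([.54,.12])*(1-a)+a*np.array([.373,-.278]);mm=(np.hypot(*(Q[:,:2]-c).T)<.08);print(c.round(2),np.percentile(Q[mm,2],99.5) if mm.any() else None)
"
```

```text
plate ((0.5510417222976685, -0.3090086579322815), (0.23263613879680634, 0.12435819208621979), 35.59059143066406)
seat 218 [ 0.50231165 -0.34580505] ((0.5017544031143188, -0.34488818049430847), 0.022024331614375114) ((0.5016862154006958, -0.3452700674533844), (0.04125216230750084, 0.042938534170389175), 94.47103881835938)
bob 158 [ 0.37370482 -0.28002137] ((0.37319955229759216, -0.27980107069015503), 0.01691655069589615) ((0.37365975975990295, -0.27983522415161133), (0.03191938251256943, 0.03307907655835152), 174.76922607421875)
spool 141 [ 0.45216787 -0.2296265 ] ((0.45213520526885986, -0.22959506511688232), 0.016474056988954544) ((0.45220646262168884, -0.22962969541549683), (0.03114044852554798, 0.032084789127111435), 87.24232482910156)
seat px [ 0.50060977 -0.3476137   0.048     ]
bob px [ 0.37212601 -0.28151063  0.06      ]
[0.18 0.6 ] -0.8894507302116395
[0.23 0.53] -0.8894150987487732
[0.28 0.46] None
[0.33 0.39] 0.003752809313490626
[0.38 0.33] 0.05017550074303058
[0.44 0.26] 0.05218294202390376
[0.49 0.19] 0.11988826571433249
[0.54 0.12] 0.10137102798925803
[0.54 0.12] 0.10137102798925803
[0.51 0.04] 0.10154368239409006
[ 0.47 -0.04] 0.11226880740555857
[ 0.44 -0.12] 0.051311619618741616
[ 0.41 -0.2 ] 0.9842543879024784
[ 0.37 -0.28] 0.9842543879024784
```

Request:
play_rows(steps=[{"gripper":0.3,"roll":0.95},{"gripper":0.3,"roll":0.95},{"gripper":0.3,"roll":0.95},{"gripper":0.3,"roll":0.95},{"gripper":0.3,"roll":0.95},{"gripper":0.3,"roll":0.95},{"gripper":0.3,"roll":0.95},{"gripper":0.3,"tx":-1},{"gripper":0.3,"tx":-1},{"gripper":0.3,"tx":-1},{"gripper":0.3,"tx":-1},{"gripper":0.3,"tx":-1},{"gripper":0.3,"tx":-1},{"gripper":0.3,"tx":-1},{"gripper":0.3,"tx":-1},{"gripper":0.3,"tx":-1},{"gripper":0.3,"tx":-1},{"gripper":0.3,"tx":-1},{"gripper":0.3,"tx":-1},{"gripper":0.3,"tx":-1}], force=60)

```text
invalid input at $.steps[0]: expected keys gripper, tx, ty, tz, roll
```

Request:
play_rows(steps=[{"gripper":0.3,"tx":-1},{"gripper":0.3,"tx":-1},{"gripper":0.3,"tx":-1},{"gripper":0.3,"tx":-1},{"gripper":0.3,"tx":-1},{"gripper":0.3,"tx":-1},{"gripper":0.3,"tx":-1},{"gripper":0.3,"tx":-1},{"gripper":0.3,"tx":-1},{"gripper":0.3,"tx":-1},{"gripper":0.3,"tx":-1},{"gripper":0.3,"tx":-1},{"gripper":0.3,"tx":-1},{"gripper":0.3,"tx":-1},{"gripper":0.3,"tx":-1},{"gripper":0.3,"tx":-1,"ty":-1},{"gripper":0.3,"tx":-1,"ty":-1},{"gripper":0.3,"tx":-1,"ty":-1},{"gripper":0.3,"tx":-1,"ty":-1},{"gripper":0.3,"tx":-1,"ty":-1}])

```text
invalid input at $.steps[0]: expected keys gripper, tx, ty, tz, roll
```

Request:
play_rows(steps=[{"gripper":0.3,"tx":-1,"ty":-1},{"gripper":0.3,"tx":-1,"ty":-1},{"gripper":0.3,"tx":-1,"ty":-1},{"gripper":0.3,"tx":-1,"ty":-1},{"gripper":0.3,"tx":-1,"ty":-1},{"gripper":0.3,"tx":-1,"ty":-1},{"gripper":0.3,"tx":-1,"ty":-1},{"gripper":0.3,"tx":-0.8,"ty":-1},{"gripper":0.3,"ty":-1},{"gripper":0.3,"ty":-1},{"gripper":0.3,"ty":-1},{"gripper":0.3,"ty":-0.8},{"gripper":0.3},{"gripper":0.3},{"gripper":0.3}])

```text
invalid input at $.steps[0]: expected keys gripper, tx, ty, tz, roll
```

```bash
python3 -c "
from h import *
s=r.get_state();grab('wrist','w1')
for k in ('time_s','ee_pos','tool_rot','width','joint_pos','force'): print(k,np.round(s[k],4))
f=load('w1')
T=np.array(f['T']);K=np.array(f['K'])
for p in ([.3733,-.2798,.06],[.5017,-.3452,.048]):
  c=T[:3,:3]@p+T[:3,3];print((K@c/c[2]).round(1))
print((-T[:3,:3].T@T[:3,3]).round(3))
"
```

```text
time_s 0.1
ee_pos [0.1753 0.5993 0.2304]
tool_rot [ 1.419e-01  9.899e-01 -9.000e-04 -3.000e-04]
width 0.0854
joint_pos [ 1.1075  0.5284  1.4338  0.      1.1814 -0.1785]
force [-0.4074 -0.0562  0.3827]
[-283.9  503.5    1. ]
[-239.6  562.2    1. ]
[0.106 0.621 0.374]
```

View pics/w1.png

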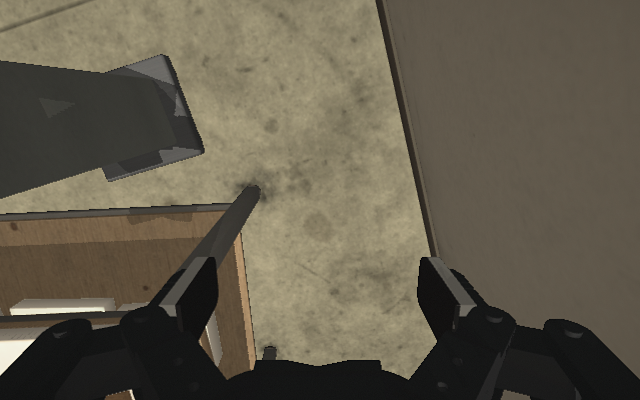

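All keys are required in each row, so nothing moved. The picture shows only the floor at the start pose. I'll resend the rows in full.

Request:
play_rows(steps=[{"gripper":0.3,"tx":0,"ty":0,"tz":0,"roll":0.95},{"gripper":0.3,"tx":0,"ty":0,"tz":0,"roll":0.95},{"gripper":0.3,"tx":0,"ty":0,"tz":0,"roll":0.95},{"gripper":0.3,"tx":0,"ty":0,"tz":0,"roll":0.95},{"gripper":0.3,"tx":0,"ty":0,"tz":0,"roll":0.95},{"gripper":0.3,"tx":0,"ty":0,"tz":0,"roll":0.95},{"gripper":0.3,"tx":0,"ty":0,"tz":0,"roll":0.95},{"gripper":0.3,"tx":-1,"ty":0,"tz":0,"roll":0},{"gripper":0.3,"tx":-1,"ty":0,"tz":0,"roll":0},{"gripper":0.3,"tx":-1,"ty":0,"tz":0,"roll":0},{"gripper":0.3,"tx":-1,"ty":0,"tz":0,"roll":0},{"gripper":0.3,"tx":-1,"ty":0,"tz":0,"roll":0},{"gripper":0.3,"tx":-1,"ty":0,"tz":0,"roll":0},{"gripper":0.3,"tx":-1,"ty":0,"tz":0,"roll":0},{"gripper":0.3,"tx":-1,"ty":0,"tz":0,"roll":0},{"gripper":0.3,"tx":-1,"ty":0,"tz":0,"roll":0},{"gripper":0.3,"tx":-1,"ty":0,"tz":0,"roll":0},{"gripper":0.3,"tx":-1,"ty":0,"tz":0,"roll":0},{"gripper":0.3,"tx":-1,"ty":0,"tz":0,"roll":0},{"gripper":0.3,"tx":-1,"ty":0,"tz":0,"roll":0}], force=60)

```text
time_s: 2.15
ee_pos: [0.3271, 0.3875, 0.2311]
tool_rot: [0.457, 0.889, -0.0, -0.0]
force: [0.2, -0.4, 0.2]
width: 0.06
grip_force: 0.0
```

Request:
play_rows(steps=[{"gripper":0.3,"tx":-1,"ty":0,"tz":0,"roll":0},{"gripper":0.3,"tx":-1,"ty":0,"tz":0,"roll":0},{"gripper":0.3,"tx":-1,"ty":0,"tz":0,"roll":0},{"gripper":0.3,"tx":-1,"ty":0,"tz":0,"roll":0},{"gripper":0.3,"tx":-1,"ty":0,"tz":0,"roll":0},{"gripper":0.3,"tx":-1,"ty":0,"tz":0,"roll":0},{"gripper":0.3,"tx":-1,"ty":0,"tz":0,"roll":0},{"gripper":0.3,"tx":-1,"ty":0,"tz":0,"roll":0},{"gripper":0.3,"tx":-1,"ty":0,"tz":0,"roll":0},{"gripper":0.3,"tx":-1,"ty":0,"tz":0,"roll":0},{"gripper":0.3,"tx":-1,"ty":0,"tz":0,"roll":0},{"gripper":0.3,"tx":-1,"ty":0,"tz":0,"roll":0},{"gripper":0.3,"tx":-1,"ty":0,"tz":0,"roll":0},{"gripper":0.3,"tx":-1,"ty":0,"tz":0,"roll":0},{"gripper":0.3,"tx":-1,"ty":0,"tz":0,"roll":0},{"gripper":0.3,"tx":-1,"ty":-1,"tz":0,"roll":0},{"gripper":0.3,"tx":-1,"ty":-1,"tz":0,"roll":0},{"gripper":0.3,"tx":-1,"ty":-1,"tz":0,"roll":0},{"gripper":0.3,"tx":-1,"ty":-1,"tz":0,"roll":0},{"gripper":0.3,"tx":-1,"ty":-1,"tz":0,"roll":0}])

```text
time_s: 4.15
ee_pos: [0.4778, 0.0038, 0.2312]
tool_rot: [0.457, 0.889, -0.0, -0.0]
force: [0.6, -0.4, -0.5]
width: 0.0596
grip_force: 0.0
```

Request:
play_rows(steps=[{"gripper":0.3,"tx":-1,"ty":-1,"tz":0,"roll":0},{"gripper":0.3,"tx":-1,"ty":-1,"tz":0,"roll":0},{"gripper":0.3,"tx":-1,"ty":-1,"tz":0,"roll":0},{"gripper":0.3,"tx":-1,"ty":-1,"tz":0,"roll":0},{"gripper":0.3,"tx":-1,"ty":-1,"tz":0,"roll":0},{"gripper":0.3,"tx":-1,"ty":-1,"tz":0,"roll":0},{"gripper":0.3,"tx":-1,"ty":-1,"tz":0,"roll":0},{"gripper":0.3,"tx":-0.8,"ty":-1,"tz":0,"roll":0},{"gripper":0.3,"tx":0,"ty":-1,"tz":0,"roll":0},{"gripper":0.3,"tx":0,"ty":-1,"tz":0,"roll":0},{"gripper":0.3,"tx":0,"ty":-1,"tz":0,"roll":0},{"gripper":0.3,"tx":0,"ty":-0.8,"tz":0,"roll":0},{"gripper":0.3,"tx":0,"ty":0,"tz":0,"roll":0},{"gripper":0.3,"tx":0,"ty":0,"tz":0,"roll":0}])

```text
time_s: 5.55
ee_pos: [0.3771, -0.2593, 0.2313]
tool_rot: [0.458, 0.889, 0.0, 0.0]
force: [0.1, 0.8, -0.1]
width: 0.0599
grip_force: 0.0
```

```bash
python3 -c "
from h import *
s=r.get_state();grab('wrist','w2')
for k in ('time_s','ee_pos','tool_rot','width','joint_pos','force'): print(k,np.round(s[k],4))
f=load('w2')
T=np.array(f['T']);K=np.array(f['K'])
for p in ([.3733,-.2798,.06],[.5017,-.3452,.048],[.5017,-.3452,.067]):
  c=T[:3,:3]@p+T[:3,3];print((K@c/c[2]).round(1))
print((-T[:3,:3].T@T[:3,3]).round(3))
"
```

```text
time_s 5.55
ee_pos [ 0.3771 -0.2593  0.2313]
tool_rot [4.577e-01 8.891e-01 2.000e-04 1.000e-04]
width 0.0599
joint_pos [-8.4760e-01  3.0340e-01  1.8370e+00  5.0000e-04  1.0012e+00 -1.4678e+00]
force [ 0.1267  0.7872 -0.1084]
[300.7 194.1   1. ]
[363.3 303.    1. ]
[365.7 313.5   1. ]
[ 0.335 -0.199  0.375]
```

View pics/w2.png

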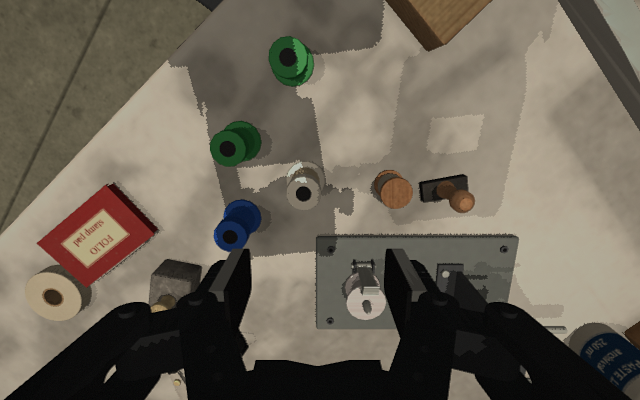

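The wrist view shows the white bobbin's bore at (303,194) and the seat disc near (364,298) with its spindle tip near (367,306). The green, blue and white parts match the top view.

```bash
python3 -c "
from h import *
f=load('w2');P=cloud(f);print(np.array(f['K'])[0,0])
for nm,c,z,lo,hi in (('seat',(.5017,-.3452),.048,.043,.053),('bob',(.373,-.279),.06,.056,.064)):
  m=(np.hypot(P[...,0]-c[0],P[...,1]-c[1])<.03)&(P[...,2]>lo)&(P[...,2]<hi)
  v,u=np.nonzero(m);print(nm,len(u),u.min(),u.max(),v.min(),v.max());q=np.array([pt(f,a,b,z)[:2] for a,b in zip(u,v)],np.float32)
  print(q.mean(0),cv2.minEnclosingCircle(q),cv2.fitEllipse(cv2.convexHull(q)))
print(pt(f,303.3,194,.06))
# spindle tip
m=(np.hypot(P[...,0]-.5017,P[...,1]+.3452)<.015)&(P[...,2]>.060)&(P[...,2]<.07);v,u=np.nonzero(m);print('spin',P[m].mean(0),u.mean(),v.mean(),m.sum(),P[m][:,2].max())
a=f['im'][150:340,270:430,::-1];cv2.imwrite('pics/c2.png',cv2.resize(a,None,fx=3.1,fy=3.1,interpolation=cv2.INTER_CUBIC))
"
```

```text
340.4120890532055
seat 844 346 385 277 319
[ 0.50339645 -0.3449612 ] ((0.49962368607521057, -0.339234322309494), 0.027171609923243523) ((0.5008403658866882, -0.3405439853668213), (0.04265862703323364, 0.05272316187620163), 47.081600189208984)
bob 941 286 320 176 210
[ 0.37458    -0.27716848] ((0.3745826780796051, -0.277491956949234), 0.01736217737197876) ((0.37473440170288086, -0.2774006128311157), (0.033153608441352844, 0.03406832739710808), 28.758060455322266)
[ 0.37525836 -0.27829773  0.06      ]
spin [ 0.50208322 -0.3417811   0.06370352] 367.5098039215686 309.5098039215686 51 0.0679912496918531
```

View pics/c2.png

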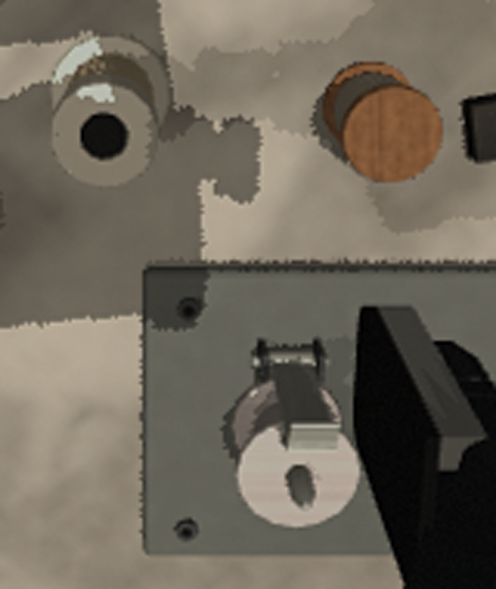

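Request:
play_rows(steps=[{"gripper":0.3,"tx":-0.67,"ty":-0.63,"tz":0,"roll":0},{"gripper":0.3,"tx":0,"ty":0,"tz":1,"roll":0},{"gripper":0.3,"tx":0,"ty":0,"tz":1,"roll":0},{"gripper":0.3,"tx":0,"ty":0,"tz":1,"roll":0},{"gripper":0.3,"tx":0,"ty":0,"tz":1,"roll":0},{"gripper":0.3,"tx":0,"ty":0,"tz":1,"roll":0},{"gripper":0.3,"tx":0,"ty":0,"tz":1,"roll":0},{"gripper":0.3,"tx":0,"ty":0,"tz":0.5,"roll":0},{"gripper":0.3,"tx":0,"ty":0,"tz":0,"roll":0}])

```text
time_s: 6.5
ee_pos: [0.3746, -0.2766, 0.1002]
tool_rot: [0.457, 0.89, 0.001, -0.001]
force: [-0.9, -0.1, 0.1]
width: 0.0595
grip_force: 0.0
```

```bash
python3 -c "
from h import *
s=r.get_state();grab('wrist','w3');f=load('w3');P=cloud(f)
print(s['ee_pos'].round(4) if hasattr(s['ee_pos'],'round') else s['ee_pos'])
m=(np.hypot(P[...,0]-.3747,P[...,1]+.2775)<.028)&(P[...,2]>.055)&(P[...,2]<.066)
v,u=np.nonzero(m);q=np.array([pt(f,a,b,.06)[:2] for a,b in zip(u,v)],np.float32)
print(len(u),u.min(),u.max(),v.min(),v.max(),cv2.minEnclosingCircle(q),q.mean(0))
"
```

```text
[ 0.3746 -0.2766  0.1002]
2547 287 344 203 259 ((0.3740752041339874, -0.277230441570282), 0.017700867727398872) [ 0.3740914  -0.27697223]
```

Request:
play_rows(steps=[{"gripper":0.3,"tx":0,"ty":-0.03,"tz":1,"roll":0},{"gripper":0.3,"tx":0,"ty":0,"tz":1,"roll":0},{"gripper":0.3,"tx":0,"ty":0,"tz":1,"roll":0},{"gripper":0.3,"tx":0,"ty":0,"tz":0.4,"roll":0},{"gripper":0.3,"tx":0,"ty":0,"tz":0,"roll":0},{"gripper":0.8,"tx":0,"ty":0,"tz":0,"roll":0},{"gripper":0.8,"tx":0,"ty":0,"tz":0,"roll":0},{"gripper":0.8,"tx":0,"ty":0,"tz":0,"roll":0},{"gripper":0.8,"tx":0,"ty":0,"tz":0,"roll":0},{"gripper":0.8,"tx":0,"ty":0,"tz":0,"roll":0},{"gripper":0.8,"tx":0,"ty":0,"tz":0,"roll":0}], force=60)

```text
time_s: 7.65
ee_pos: [0.3746, -0.2785, 0.0345]
tool_rot: [0.457, 0.889, -0.0, 0.001]
force: [-1.4, -0.0, 6.1]
width: 0.0322
grip_force: 59.2
```

Request:
play_rows(steps=[{"gripper":0.8,"tx":0,"ty":0,"tz":-0.5,"roll":0},{"gripper":0.8,"tx":0,"ty":0,"tz":-1,"roll":0},{"gripper":0.8,"tx":0,"ty":0,"tz":-1,"roll":0},{"gripper":0.8,"tx":0,"ty":0,"tz":-1,"roll":0},{"gripper":0.8,"tx":0,"ty":0,"tz":-1,"roll":0},{"gripper":0.8,"tx":0,"ty":0,"tz":-0.75,"roll":0},{"gripper":0.8,"tx":-0.7,"ty":0.37,"tz":0,"roll":0},{"gripper":0.8,"tx":-0.7,"ty":0.37,"tz":0,"roll":0},{"gripper":0.8,"tx":-0.7,"ty":0.37,"tz":0,"roll":0},{"gripper":0.8,"tx":-0.7,"ty":0.37,"tz":0,"roll":0},{"gripper":0.8,"tx":-0.7,"ty":0.37,"tz":0,"roll":0},{"gripper":0.8,"tx":-0.7,"ty":0.38,"tz":0,"roll":0},{"gripper":0.8,"tx":-0.7,"ty":0.38,"tz":0,"roll":0},{"gripper":0.8,"tx":-0.7,"ty":0.38,"tz":0,"roll":0},{"gripper":0.8,"tx":-0.68,"ty":0.38,"tz":0,"roll":0},{"gripper":0.8,"tx":0,"ty":0,"tz":0,"roll":0},{"gripper":0.8,"tx":0,"ty":0,"tz":0,"roll":0}])

```text
time_s: 9.35
ee_pos: [0.5014, -0.3402, 0.1385]
tool_rot: [0.457, 0.889, 0.0, -0.001]
force: [0.6, -0.7, -0.9]
width: 0.032
grip_force: 59.7
```

```bash
python3 -c "
from h import *
s=r.get_state();grab('wrist','w4');grab('scene','s4');f=load('w4');g=load('s4')
print(np.round(s['ee_pos'],4),s['width'],s['grip_force'],np.round(s['force'],1))
a=cv2.resize(f['im'][:,160:480,::-1],None,fx=1.25,fy=1.25);b=cv2.resize(g['im'][90:240,250:400,::-1],(400,400),interpolation=cv2.INTER_CUBIC)
o=np.zeros((500,800,3),np.uint8);o[:,:400]=a;o[:400,400:]=b;cv2.imwrite('pics/c4.png',o)
T=np.array(f['T']);K=np.array(f['K'])
for p in ([.5025,-.3413,.048],[.5025,-.3413,.067],[s['ee_pos'][0],s['ee_pos'][1],s['ee_pos'][2]-.0345]):
  c=T[:3,:3]@p+T[:3,3];print((K@c/c[2]).round(1))
"
```

```text
[ 0.5014 -0.3402  0.1385] 0.031969046804586225 59.707730412483215 [ 0.6 -0.7 -0.9]
[316.7 207.2   1. ]
[316.7 215.9   1. ]
[316.1 235.    1. ]
```

View pics/c4.png

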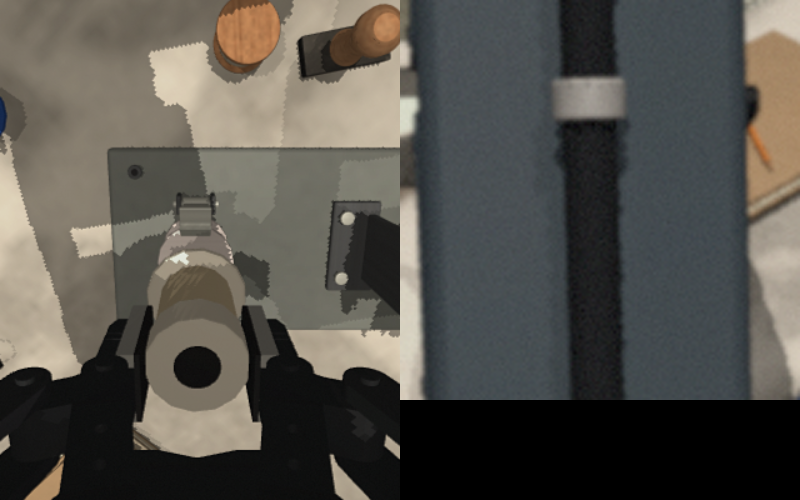

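```bash
python3 -c "
from h import *
f=load('w4');P=cloud(f)
m=(np.hypot(P[...,0]-.5014,P[...,1]+.3402)<.03)&(P[...,2]>.157)&(P[...,2]<.172);im=f['im'].astype(int)
m&=im.max(2)>60
v,u=np.nonzero(m);z=np.median(P[m][:,2]);print('topz',z)
q=np.array([pt(f,a,b,z)[:2] for a,b in zip(u,v)],np.float32);print(u.min(),u.max(),v.min(),v.max(),cv2.minEnclosingCircle(q),pt(f,317.6,293.6,z))
g=load('t0')
# edges of plate / jaw check: stand-frame coords of seat estimates in w2 disc
f=load('w2');print('seat w2',pt(f,366.3,300.2,.048),'tip',pt(f,367.4,310.5,.067))
"
```

```text
topz 0.16451412070126745
256 379 246 329 ((0.5004168152809143, -0.3374967575073242), 0.024815058335661888) [ 0.50178829 -0.33946609  0.16451412]
seat w2 [ 0.50221631 -0.34045983  0.048     ] tip [ 0.50096014 -0.34128429  0.067     ]
```

Request:
play_rows(steps=[{"gripper":0.8,"tx":-0.03,"ty":0,"tz":0.5,"roll":0},{"gripper":0.8,"tx":0,"ty":0,"tz":0.5,"roll":0},{"gripper":0.8,"tx":0,"ty":0,"tz":0.5,"roll":0},{"gripper":0.8,"tx":0,"ty":0,"tz":0.2,"roll":0},{"gripper":0.8,"tx":0,"ty":0,"tz":0.2,"roll":0},{"gripper":0.8,"tx":0,"ty":0,"tz":0.1,"roll":0},{"gripper":0.8,"tx":0,"ty":0,"tz":0,"roll":0}])

```text
time_s: 10.15
ee_pos: [0.5029, -0.342, 0.0985]
tool_rot: [0.457, 0.889, -0.0, 0.001]
force: [1.0, -2.4, 1.7]
width: 0.0318
grip_force: 59.8
```

Request:
play_rows(steps=[{"gripper":0.8,"tx":0,"ty":0,"tz":0.2,"roll":0},{"gripper":0.8,"tx":0,"ty":0,"tz":0.1,"roll":0},{"gripper":0.8,"tx":0,"ty":0,"tz":0,"roll":0}])

```text
time_s: 10.45
ee_pos: [0.503, -0.342, 0.0927]
tool_rot: [0.457, 0.889, -0.0, 0.001]
force: [2.6, -2.5, 3.0]
width: 0.0324
grip_force: 60.1
```

Request:
play_rows(steps=[{"gripper":0.8,"tx":0,"ty":0,"tz":0.15,"roll":0},{"gripper":0.8,"tx":0,"ty":0,"tz":0.15,"roll":0},{"gripper":0.8,"tx":0,"ty":0,"tz":0.15,"roll":0},{"gripper":0.8,"tx":0,"ty":0,"tz":0,"roll":0}])

```text
time_s: 10.85
ee_pos: [0.5014, -0.3404, 0.0826]
tool_rot: [0.457, 0.889, 0.0, -0.001]
force: [0.3, -0.7, 1.5]
width: 0.0321
grip_force: 59.9
```

Request:
play_rows(steps=[{"gripper":0.8,"tx":0,"ty":0,"tz":0.1,"roll":0},{"gripper":0.8,"tx":0,"ty":0,"tz":0,"roll":0}])

```text
time_s: 11.05
ee_pos: [0.5016, -0.3407, 0.0825]
tool_rot: [0.457, 0.889, 0.0, -0.001]
force: [-2.0, -0.3, 12.3]
width: 0.0322
grip_force: 61.0
```

Request:
play_rows(steps=[{"gripper":0.8,"tx":0,"ty":0,"tz":-0.07,"roll":0},{"gripper":0.3,"tx":0,"ty":0,"tz":0,"roll":0},{"gripper":0.3,"tx":0,"ty":0,"tz":0,"roll":0},{"gripper":0.3,"tx":0,"ty":0,"tz":0,"roll":0},{"gripper":0.3,"tx":0,"ty":0,"tz":-0.3,"roll":0},{"gripper":0.3,"tx":0,"ty":0,"tz":-0.7,"roll":0},{"gripper":0.3,"tx":0,"ty":0,"tz":-1,"roll":0},{"gripper":0.3,"tx":0,"ty":0,"tz":-1,"roll":0},{"gripper":0.3,"tx":0,"ty":0,"tz":-1,"roll":0},{"gripper":0.3,"tx":0,"ty":0,"tz":-1,"roll":0},{"gripper":0.3,"tx":0,"ty":0,"tz":-1,"roll":0},{"gripper":0.3,"tx":0,"ty":0,"tz":-1,"roll":0},{"gripper":0.3,"tx":0,"ty":0,"tz":-1,"roll":0},{"gripper":0.3,"tx":0,"ty":0,"tz":-1,"roll":0},{"gripper":0.3,"tx":0,"ty":0,"tz":-1,"roll":0},{"gripper":0.3,"tx":0,"ty":0,"tz":0,"roll":0}])

```text
time_s: 12.65
ee_pos: [0.5038, -0.3426, 0.2871]
tool_rot: [0.457, 0.889, -0.001, 0.004]
force: [0.1, 0.4, 0.1]
width: 0.0599
grip_force: 0.0
```

```bash
python3 -c "
from h import *
s=r.get_state();grab('wrist','w5');f=load('w5')
print(np.round(s['ee_pos'],4),s['width'],np.round(s['joint_pos'],2))
a=f['im'][100:400,160:520,::-1];cv2.imwrite('pics/c5.png',cv2.resize(a,None,fx=2,fy=2,interpolation=cv2.INTER_CUBIC))
P=cloud(f);m=(np.hypot(P[...,0]-.502,P[...,1]+.341)<.03)&(P[...,2]>.09)&(P[...,2]<.12);print(np.median(P[m][:,2]),P[m].mean(0))
"
```

```text
[ 0.5038 -0.3426  0.2871] 0.05986747831456689 [-0.78  0.45  1.41  0.    1.27 -1.4 ]
0.10866738005902532 [ 0.50114706 -0.33895381  0.10816636]
```

View pics/c5.png

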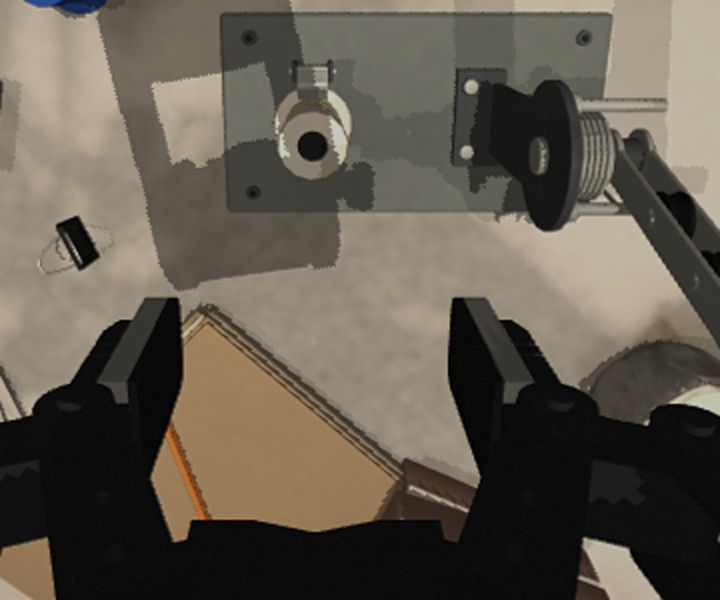

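Bobbin is home: its head top reads 0.108–0.109 m, and the jaw nose at crop (313,85) lies over the foot. Before turning the wrist, I'll check the clearances round the knob (bottle).

```bash
python3 -c "
from h import *
Q=np.concatenate([cloud(load(t)).reshape(-1,3) for t in ('t0','s0')]);
o=np.array([.502,-.341]);y=np.array([.8131,.5821]);x=np.array([.5821,-.8131])
d=Q[:,:2]-o;sx=d@x;sy=d@y
print('rows sx, cols sy: max z (cm)')
ys=np.arange(.10,.36,.02);print('      ',(ys*100).round())
for a in np.arange(-.16,.16,.02):
  print(round(a,2),[int(round(100*np.max(Q[(sx>a)&(sx<=a+.02)&(sy>b)&(sy<=b+.02)&(Q[:,2]<.5),2],initial=0))) for b in ys])
"
```

```text
rows sx, cols sy: max z (cm)
       [10. 12. 14. 16. 18. 20. 22. 24. 26. 28. 30. 32. 34.]
-0.16 [0, 0, 0, 0, 0, 0, 0, 10, 10, 10, 9, 0, 0]
-0.14 [2, 0, 1, 0, 0, 0, 0, 0, 10, 10, 10, 9, 0]
-0.12 [1, 0, 0, 0, 0, 0, 0, 0, 0, 10, 10, 10, 0]
-0.1 [0, 0, 0, 0, 0, 0, 0, 0, 0, 0, 10, 10, 10]
-0.08 [1, 1, 1, 1, 0, 0, 0, 0, 0, 0, 0, 10, 10]
-0.06 [2, 2, 2, 2, 1, 0, 0, 0, 0, 0, 0, 0, 10]
-0.04 [14, 13, 13, 1, 0, 0, 0, 0, 0, 0, 0, 0, 10]
-0.02 [15, 14, 15, 12, 1, 0, 0, 0, 0, 0, 0, 0, 0]
-0.0 [15, 19, 21, 2, 1, 0, 0, 0, 0, 0, 0, 0, 0]
0.02 [15, 23, 24, 24, 24, 0, 0, 0, 0, 0, 0, 0, 0]
0.04 [2, 23, 23, 23, 23, 0, 0, 0, 0, 10, 11, 0, 5]
0.06 [1, 1, 1, 1, 0, 0, 0, 0, 11, 14, 15, 11, 5]
0.08 [0, 0, 0, 1, 0, 0, 0, 0, 12, 17, 17, 12, 5]
0.1 [1, 0, 0, 0, 0, 0, 0, 0, 11, 14, 14, 0, 4]
0.12 [0, 0, 0, 0, 0, 0, 0, 0, 0, 1, 0, 0, 0]
0.14 [0, 0, 0, 0, 0, 0, 7, 7, 7, 0, 0, 0, 0]
```

Request:
play_rows(steps=[{"gripper":0.4,"tx":-0.17,"ty":0.98,"tz":0,"roll":0},{"gripper":0.4,"tx":-0.17,"ty":0.98,"tz":0,"roll":0},{"gripper":0.4,"tx":-0.17,"ty":0.98,"tz":0,"roll":0},{"gripper":0.4,"tx":-0.17,"ty":0.98,"tz":0,"roll":0},{"gripper":0.4,"tx":-0.17,"ty":0.98,"tz":0,"roll":0},{"gripper":0.4,"tx":-0.17,"ty":0.98,"tz":0,"roll":0},{"gripper":0.4,"tx":-0.17,"ty":0.98,"tz":0,"roll":0},{"gripper":0.4,"tx":-0.17,"ty":0.98,"tz":0,"roll":0},{"gripper":0.4,"tx":-0.17,"ty":0.98,"tz":0,"roll":0},{"gripper":0.4,"tx":0,"ty":0,"tz":0,"roll":0.5}])

```text
time_s: 13.7
ee_pos: [0.6657, -0.2613, 0.2811]
tool_rot: [0.479, 0.878, 0.001, -0.001]
force: [-1.0, -0.4, 0.0]
width: 0.0513
grip_force: 0.0
```

Request:
play_rows(steps=[{"gripper":0.4,"tx":0,"ty":0,"tz":0,"roll":1},{"gripper":0.4,"tx":0,"ty":0,"tz":0,"roll":1},{"gripper":0.4,"tx":0,"ty":0,"tz":0,"roll":1},{"gripper":0.4,"tx":0,"ty":0,"tz":0,"roll":1},{"gripper":0.4,"tx":0,"ty":0,"tz":0,"roll":1},{"gripper":0.4,"tx":0,"ty":0,"tz":0,"roll":1},{"gripper":0.4,"tx":0,"ty":0,"tz":0,"roll":1},{"gripper":0.4,"tx":0,"ty":0,"tz":0,"roll":1},{"gripper":0.4,"tx":0,"ty":0,"tz":0,"roll":1},{"gripper":0.4,"tx":0,"ty":0,"tz":0,"roll":1},{"gripper":0.4,"tx":0,"ty":0,"tz":0,"roll":1},{"gripper":0.4,"tx":0,"ty":0,"tz":0,"roll":1},{"gripper":0.4,"tx":0,"ty":0,"tz":0,"roll":1},{"gripper":0.4,"tx":0,"ty":0,"tz":0,"roll":1},{"gripper":0.4,"tx":0,"ty":0,"tz":0,"roll":1},{"gripper":0.4,"tx":0,"ty":0,"tz":0,"roll":0.2},{"gripper":0.4,"tx":0,"ty":0,"tz":0,"roll":0}])

```text
time_s: 15.4
ee_pos: [0.6636, -0.2632, 0.2818]
tool_rot: [0.952, 0.307, -0.0, -0.001]
force: [0.4, 0.3, -0.5]
width: 0.0514
grip_force: 0.0
```

```bash
python3 -c "
from h import *
s=r.get_state();grab('wrist','w6');f=load('w6')
print(np.round(s['ee_pos'],4),s['width'],np.round(s['joint_pos'],2),np.round(s['tool_rot'],3))
a=f['im'][:,:,::-1];cv2.imwrite('pics/c6.png',a)
T=np.array(f['T']);K=np.array(f['K'])
p=np.array([.6657,-.2656,.2249]);y=np.array([.8131,.5821,0])
for w in (p,p+y*.018,p-y*.018,p-y*.021):
  c=T[:3,:3]@w+T[:3,3];print((K@c/c[2]).round(1))
P=cloud(f);m=(np.hypot(P[...,0]-.6657,P[...,1]+.2656)<.03)&(P[...,2]>.21)&(P[...,2]<.245)&(f['im'].max(2)<60)
v,u=np.nonzero(m);print(m.sum(),np.percentile(u,[1,99]),np.percentile(v,[1,99]),P[m].mean(0))
"
```

```text
[ 0.6636 -0.2632  0.2818] 0.051430065041549136 [-0.53  0.61  1.12 -0.    1.41  0.41] [ 0.952  0.307 -0.    -0.001]
[324.5 219.9   1. ]
[324.8 192.1   1. ]
[324.3 246.4   1. ]
[324.3 250.7   1. ]
1959 [312. 344.] [191. 255.] [ 0.66712297 -0.26720538  0.23142997]
```

View pics/c6.png

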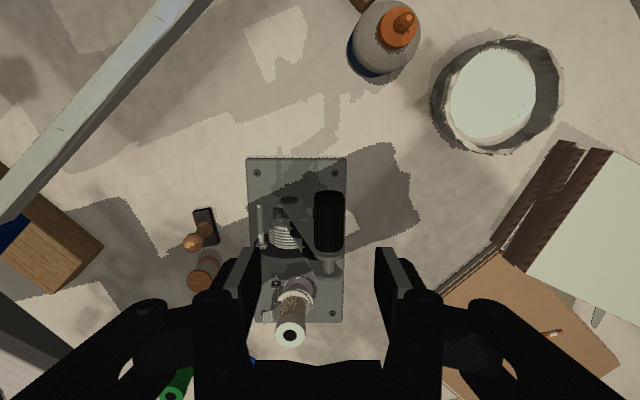

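Request:
play_rows(steps=[{"gripper":0.4,"tx":0.15,"ty":0.26,"tz":0,"roll":0},{"gripper":0.4,"tx":0,"ty":0,"tz":0.6,"roll":0},{"gripper":0.4,"tx":0,"ty":0,"tz":0.8,"roll":0},{"gripper":0.4,"tx":0,"ty":0,"tz":0.8,"roll":0},{"gripper":0.4,"tx":0,"ty":0,"tz":0.8,"roll":0},{"gripper":0.4,"tx":0,"ty":0,"tz":0.8,"roll":0},{"gripper":0.4,"tx":0,"ty":0,"tz":0,"roll":0},{"gripper":0.65,"tx":0,"ty":0,"tz":0,"roll":0},{"gripper":0.65,"tx":0,"ty":0,"tz":0,"roll":0},{"gripper":0.65,"tx":0,"ty":0,"tz":0,"roll":0}], force=20)

```text
time_s: 16.45
ee_pos: [0.6697, -0.2664, 0.2079]
tool_rot: [0.952, 0.306, 0.001, 0.001]
force: [0.1, -0.5, -0.1]
width: 0.03
grip_force: 0.0
```

Request:
play_rows(steps=[{"gripper":0.65,"tx":0,"ty":-0.4,"tz":0,"roll":0},{"gripper":0.65,"tx":0,"ty":-0.4,"tz":-0.1,"roll":0},{"gripper":0.65,"tx":0,"ty":-0.4,"tz":-0.08,"roll":0},{"gripper":0.65,"tx":0,"ty":-0.4,"tz":-0.05,"roll":0},{"gripper":0.65,"tx":0,"ty":-0.4,"tz":-0.02,"roll":0},{"gripper":0.65,"tx":0,"ty":-0.4,"tz":0.01,"roll":0}])

```text
time_s: 17.05
ee_pos: [0.6413, -0.2267, 0.2123]
tool_rot: [0.952, 0.306, 0.001, 0.001]
force: [2.6, -2.4, 4.0]
width: 0.0302
grip_force: 2.2
```

Request:
play_rows(steps=[{"gripper":0.65,"tx":0,"ty":-0.4,"tz":0.035,"roll":0},{"gripper":0.65,"tx":0,"ty":-0.4,"tz":0.06,"roll":0},{"gripper":0.65,"tx":0,"ty":-0.4,"tz":0.1,"roll":0},{"gripper":0.65,"tx":0,"ty":-0.4,"tz":0.12,"roll":0},{"gripper":0.65,"tx":0,"ty":-0.4,"tz":0.16,"roll":0},{"gripper":0.65,"tx":0,"ty":-0.4,"tz":0.2,"roll":0},{"gripper":0.65,"tx":0,"ty":0,"tz":0,"roll":0}])

```text
time_s: 17.75
ee_pos: [0.6123, -0.1867, 0.1972]
tool_rot: [0.952, 0.306, -0.001, -0.001]
force: [3.5, -3.7, 3.7]
width: 0.0296
grip_force: 2.5
```

Request:
play_rows(steps=[{"gripper":0.65,"tx":0,"ty":-0.35,"tz":0.2,"roll":0},{"gripper":0.65,"tx":0,"ty":-0.35,"tz":0.25,"roll":0},{"gripper":0.65,"tx":0,"ty":-0.15,"tz":0.1,"roll":0},{"gripper":0.65,"tx":0,"ty":0,"tz":0,"roll":0}])

```text
time_s: 18.15
ee_pos: [0.6037, -0.1745, 0.187]
tool_rot: [0.952, 0.306, 0.0, 0.001]
force: [3.4, -4.2, 4.5]
width: 0.0302
grip_force: 2.8
```

Request:
play_rows(steps=[{"gripper":0.65,"tx":0,"ty":-0.15,"tz":0.1,"roll":0},{"gripper":0.65,"tx":0,"ty":-0.1,"tz":0.05,"roll":0},{"gripper":0.65,"tx":0,"ty":0,"tz":0,"roll":0}])

```text
time_s: 18.45
ee_pos: [0.6035, -0.174, 0.186]
tool_rot: [0.952, 0.306, 0.003, 0.005]
force: [5.0, -9.7, 6.7]
width: 0.0299
grip_force: 5.5
```

Request:
play_rows(steps=[{"gripper":0.65,"tx":0,"ty":-0.12,"tz":0,"roll":0},{"gripper":0.65,"tx":0,"ty":0,"tz":0,"roll":0},{"gripper":0.65,"tx":0,"ty":0,"tz":0,"roll":0}])

```text
time_s: 18.75
ee_pos: [0.6034, -0.1739, 0.186]
tool_rot: [0.952, 0.306, 0.004, 0.007]
force: [7.6, -12.7, 3.0]
width: 0.0295
grip_force: 7.6
```

```bash
python3 -c "
from h import *
s=r.get_state();print(np.round(s['force'],1),np.round(s['ee_pos'],4),s['grip_force'])
grab('wrist','w7');grab('top','t7');f=load('w7');g=load('t7')
o=np.zeros((600,800,3),np.uint8);o[:,:400]=cv2.resize(f['im'][100:400,200:400,::-1],(400,600));o[:400,400:]=cv2.resize(g['im'][70:230,270:430,::-1],(400,400),interpolation=cv2.INTER_CUBIC);cv2.imwrite('pics/c7.png',o)
ob=np.array([.502,-.341]);y=np.array([.8131,.5821]);x=np.array([.5821,-.8131])
T=np.array(f['T']);K=np.array(f['K'])
for sy in (.159,.177,.195):
  w=np.r_[ob+y*sy-x*.0741,.203];c=T[:3,:3]@w+T[:3,3];print('pred knob px',(K@c/c[2]).round(1))
P=cloud(f);d=P[...,:2]-ob;sx=d@x;sy=d@y
m=(sy>.18)&(sy<.2)&(abs(sx+.075)<.011)&(P[...,2]>.19)&(P[...,2]<.23);v,u=np.nonzero(m)
print(m.sum(),'knob sx',np.percentile(sx[m],[2,50,98]),'z',np.percentile(P[m][:,2],[2,50,98]))
"
```

```text
[  7.6 -12.7   3. ] [ 0.6034 -0.1739  0.186 ] 7.624370455741882
pred knob px [327.1 323.7   1. ]
pred knob px [327.4 286.9   1. ]
pred knob px [327.8 247.4   1. ]
2047 knob sx [-0.08092762 -0.07277855 -0.06462537] z [0.19816594 0.21033138 0.21324809]
```

View pics/c7.png

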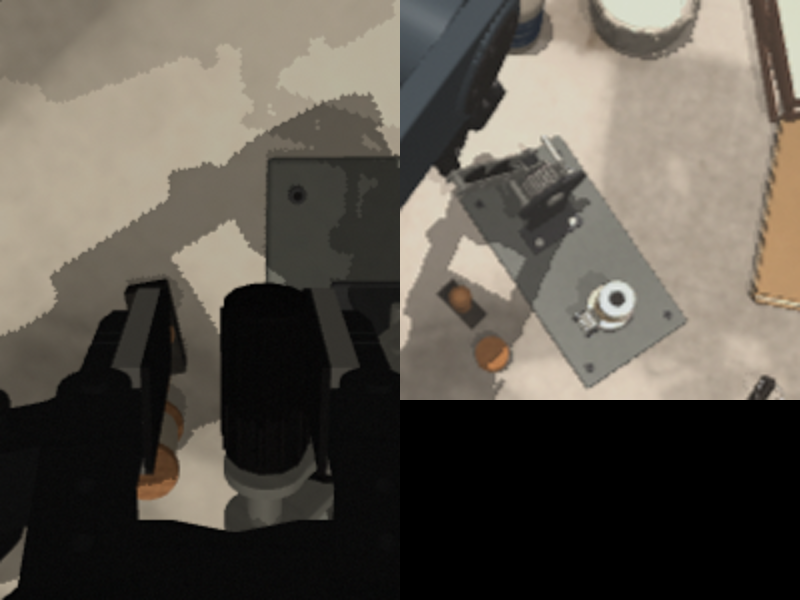

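The rear pad bears on the knob at its forward stop: measured sx −0.073 and centre z 0.204, against −0.074 and 0.203 expected. Extra push raises the force to about 15 N without moving it. The bobbin sits in the jaw, and the spool and stamp are where they were.

```bash
python3 -c "
from station import r
print(r.hand_in())"
```

```text
the job is handed in; nothing more can be done
None
```

The white bobbin is seated on the spindle with the jaw shut over its foot, the tension arm is held against its forward stop, the spool and stamp were left alone, and the job is handed in at about 19 s (the verdict was not shown).

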